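Unhook the weight tray from its lipped dock

TASK

The blue tray with the two small steel weights is caught behind the yellow lip of its dock. Hook under its leaning front wall, lift and tilt that front up over the lip while the back still stands in the dock, then draw the tray out over the lip and leave it lying flat and square with all of it on the green mat in front, both weights still in their pockets. Do not tip it steeply or turn it over, and do not disturb the other things on the bench.

Things in the scene. Friction and masses are not known exactly. Their poses are not given: they have to be found in the camera images.
- dock: Fixed dock: dark steel bed and, towards the robot, a green mat, tops 6 mm above the bench. Origin on the bench under the bed's middle; +x points rearwards (away from the robot), z up; the tray comes out to -x. Grey cheeks (inner faces y = +-69.5 mm) and a rear stop (inner face x = +85 mm) rise 16 mm above the bed; the lip at the front is 170 mm wide.
- lip (a point): Middle of the top of the yellow lip: x = -73.5 mm in the dock, 26 mm above the bench, 20 mm above bed and mat. Lip 5 mm thick, inner (rear) face vertical at dock x = -71 mm; its outer side is a ramp falling to the mat at dock x = -101 mm. Axes as the dock's.
- mat (a point): Centre of the top of the green mat (x = -190 mm in the dock, 6 mm above the bench). The mat is 175 mm square with its sides along the dock's x and y. Axes as the dock's.
- tray: Loose blue tray, 130 x 130 mm, 0.5 to 0.75 kg loaded, a few mm of play in the dock. Origin: centre of its underside; axes as the dock's. Floor 5 mm thick; side and rear walls 18 mm high. Free floor for fingers: x = -51 (foot of the front wall's inner face) to +14 mm; behind it a black weight holder (x = 14 to 60 mm, 15 mm high; weights in it reach 23 mm). It tilts about its rear edge.
- toe (a point): Middle of the tray's front lower edge (x = -64 mm, z = 0 in the tray).
- heel (a point): Middle of the tray's rear lower edge (x = +65 mm, z = 0 in the tray).
- pull (a point): Middle of the top inner edge of the tray's front (-x) wall: x = -16, z = 55 mm in the tray. This wall is 10 mm thick, full width, and leans back over the tray floor, 35 degrees from the vertical; its inner face has its foot at x = -51, z = 5 mm, so fingers leaning with their tips towards -x can go down into the tray under it and hook it from behind.
- weight_a: Loose steel weight, diameter 38 mm, 16 mm high, origin at the centre of its underside; stands in the left pocket of the tray's holder (tray x = 37, y = +30, z = 7 mm). Pocket 8 mm deep.
- weight_b: Same, right pocket (tray x = 37, y = -30, z = 7 mm).
- disc_big: Bystander: loose flat steel disc, diameter 110 mm, 15 mm high. Origin under its centre.
- disc_small: Bystander: loose steel weight with a knob, diameter 60 mm, 36 mm high, beside the mat. Origin under its centre.
- gauge: Bystander: loose round pressure gauge lying on its back, diameter 100 mm, 37 mm high, brass fitting to its +x (85 mm from the centre). Origin under the dial's centre.
- spanner: Bystander: loose spanner lying flat, under 220 mm long, beside the dock.
- driver: Bystander: loose screwdriver, under 240 mm long.
- flask: Bystander: closed amber bottle, diameter 60 mm, 130 mm high. Origin under its centre.
- cup: Bystander: white plastic cup, diameter 70 mm, 60 mm high. Origin under its centre.
Mind the look-alikes: they are no part of the job. Leave any red look-alike of the weight_b alone.

How it is judged (in metres and radians):
On the way:
1. the tray's front edge is lifted above the yellow lip while its rear edge is still low inside the dock (z of toe in the frame of lip above 0.002 m and x of heel in the frame of lip above 0.08 m and z of heel in the frame of lip below 0 m), for 0.1 s.
At the end, for the whole second after the job is handed in: The tray lies flat (within 0.03 rad) and at rest on the green mat, its centre within 23 mm of the mat's centre along both mat axes, square to it within 0.17 rad, and each weight still sits down in its own pocket (x of tray in the frame of mat between -0.023 and 0.023 m and y of tray in the frame of mat between -0.023 and 0.023 m and angle between the x axis of tray and the x axis of mat, either way round below 0.17 rad and angle between tray's own z axis and vertical below 0.03 rad and z of tray in the frame of mat below 0.003 m and linear speed of tray below 0.01 m/s and z of each of weight_a, weight_b in the frame of tray below 0.01 m and x of weight_a in the frame of tray between 0.032 and 0.042 m and y of weight_a in the frame of tray between 0.025 and 0.035 m and x of weight_b in the frame of tray between 0.032 and 0.042 m and y of weight_b in the frame of tray between -0.035 and -0.025 m); the robot touches nothing.
It fails at once if the tray is tipped by more than 0.7 rad (40 degrees) (angle between tray's own z axis and vertical above 0.7 rad).
It fails at once if any of the seven bystanders is moved by more than 20 mm (distance of any of disc_big, disc_small, gauge, spanner, driver, flask, cup from where it was at the start of the episode above 0.02 m).
It also fails if it takes over 46 s, if anything falls off the work surface, if the arm or the gripper's body presses on something with over 40 N, if the wrist force passes 120 N, or if a joint passes its speed limit or range.

ROBOT

A 6-joint arm with a two-finger parallel gripper is mounted at the origin on the work surface. World frame = base frame: x ahead of the robot, y to its left, z up, the work surface at z = 0. Lengths are in m, angles in degrees, forces in N, time in s.
With the tool pointing down it reaches from about 0.35 to 0.875 m from the base axis. Payload 4.2 kg.
Tool frame: the origin (TCP) lies on the centre line of the jaws, within the pads' length; the fingertips stand 19 mm ahead of it and the grasp point (between the pads) is the TCP; z points along the fingers, y is the line along which they close (so a half turn about z gives the same grasp; the last joint's range is limited). The gripper opens to 87 mm and grips with 3 to 60 N. Pads are 19 mm wide; open, the fingers measure 117 mm over their backs; the gripper's body (75 mm by 190 mm) begins 51 mm behind the grasp point.
Start: joints at [-53.423, 22.042, 0.453, 0, -68.411, -14.817], TCP at [0.232, -0.58, 0.242] pointing down, gripper open.
Joint ranges: [-179.83, 179.83], [-69.29, 118.12], [-61.27, 80.66], [-181.25, 117.63], [-171.15, -9.14], [-177.46, 177.46]. Speed limits (degrees/s): [159.86, 159.86, 180, 180, 180, 180].

INTERFACE

Orientations are given as a 3x3 rotation matrix whose columns are the frame's x, y, z axes.
In Python, from station import sense, capture, finish_job, search_frame, masks_of gives the robot as it stands.
- The arm moves only by the tool drive_tool, never from a script. Its argument "rows" is a list of rows, each a list of 7 numbers: the opening in per cent of the stroke, from 0 (shut) to 100 (fully open), then the shift along the world's x, y, z in mm, then the turn, a rotation vector about the world's x, y, z in rad. In form: [[fingers, dx, dy, dz, wx, wy, wz], ...]. A call has 1 to 5 rows; each row shifts and turns the commanded pose from where the row before left it; what a row does not reach is not made up. A row lasts 1/12 s, in which the tool goes at most 41.7 mm and 7.16 degrees, less where a joint would pass 70% of its speed; a pose out of reach is approached as far as the arm can. A call is refused whole if a number of a shift passes 41.7 or a number of a turn 0.125, either way. A call with a gripper value outside its range is refused whole. The fingers move at their own pace and stop on an object; the grip force is fixed at half the most. Time passes only in rows, so rows that do not move let the fingers close. It gives the time, the measured TCP pose, the force, the opening and the grip force at its end, in the units of the state.
- sense(): the state, without advancing time (a new reading comes with each control period).
- capture(name): name is "side" or "top" or "wrist"; returns a dict with "frame" (420x560x3 uint8, red, green, blue), "z_map" (420x560 float32, m along the optical axis (not along the pixel's ray), 0 where there is no reading), "fx", "fy", "cx", "cy" (pixels), "distortion" ([k1, k2, p1, p2, k3] as OpenCV has them; the pictures are not rectified), "R" (3x3) and "t" (3): a world point X has camera coordinates R X + t; the wrist camera has in their place "T_tool_cam" (4x4, takes a point from camera to tool coordinates, whose origin is the TCP and whose axes are the flange's). Camera axes: x right, y down, z forward; pixel columns grow to the right and rows downward; lengths in m; the calibration is good to about 2 mm. A picture is of the moment at which its call begins: read the wrist's pose just before it.
- finish_job(): hands the job in; it is judged then, once.
Trained networks look in a picture, given as the dict that the camera call returned (one of the last four; its "shot" number tells which), for a name from the list of things; names that differ only in an ending like _2 or _b are one class to them, and where a whole thing is asked for, a point or a joint stands for the part that bears it (a point fixed in the world has none). Each returns a list of dicts, best first, with "p" (0 to 1); they miss things now and then, are a little off and sometimes report something else, mostly with a low value. They report only what shows in the picture. A call takes as long as a camera call. They do not tell look-alikes from the thing itself.
- search_frame(label, picture): "xy" ([column, row] in pixels, amid what is visible of it).
- masks_of(label, picture): "region" (420x560 bool, what is visible of it) and "xy" ([column, row] in pixels, amid what is visible of it).
The state is a dict: "time_s": time; "joints": joint angles; "joint_velocities": joint speeds; "effort": joint torques, N m; "tcp_pos": TCP position; "ee_rot": TCP orientation; "wrist_force": force on the tool from outside, world axes, zero at the start; "moment": the same for the moment, N m; "gripper_width": opening from 0.0 (shut) to 1.0 (fully open); "gripper_force": force on a finger pad.
Only numpy, scipy, OpenCV 4.12 (cv2) and the standard library are available. Lean on these libraries where they do the work, as an engineer would, in place of code of your own. Each camera call takes 0.05 s, during which the arm holds its last target. There are 200 camera calls.

## Working session

There is one attempt and no reset: what is moved stays moved. The work goes in short steps, Python scripts to look and compute and a tool call to move; the robot and the scene stay as the last step left them, time stands still between calls to the robot, and variables do not carry over. Pictures are saved under pics/ and viewed, at most 10 in all, crops included, and the job is handed in when it is done.

Besides the shell and the picture viewer there is one more tool, called after "Request:" in YAML: its name, and indented under it one key for each argument. drive_tool: Moves the arm, as the interface text tells. Its arguments: {"type":"object","properties":{"rows":{"type":"array"}},"required":["rows"]}

```bash
mkdir -p pics
cat > h.py <<'E'
import numpy as np, cv2
from station import sense, capture, finish_job, search_frame, masks_of
def pts(c,uv,z=None):
    uv=np.asarray(uv,float).reshape(-1,2)
    K=np.array([[c['fx'],0,c['cx']],[0,c['fy'],c['cy']],[0,0,1]])
    n=cv2.undistortPoints(uv.reshape(-1,1,2),K,np.array(c['distortion'],float)).reshape(-1,2)
    r=np.c_[n,np.ones(len(n))]
    R,t=np.array(c['R']),np.array(c['t'])
    o=-R.T@t; d=r@R
    if z is None:
        s=c['z_map'][uv[:,1].astype(int),uv[:,0].astype(int)][:,None]
    else: s=((z-o[2])/d[:,2])[:,None]
    return o+s*d
def cloud(c,m):
    v,u=np.nonzero(m&(c['z_map']>0)); return pts(c,np.c_[u,v])
def save(c,n,box=None,k=1):
    f=c['frame'][...,::-1]
    if box: f=f[box[1]:box[3],box[0]:box[2]]
    cv2.imwrite('pics/'+n,cv2.resize(f,None,fx=k,fy=k))
E
python3 - <<'E'
from h import *
s=sense();print(s['tcp_pos'],s['ee_rot'],s['wrist_force'])
for n in('top','side'):
    c=capture(n);save(c,n+'0.png')
    for l in('dock','tray','weight_a','disc_small','disc_big','gauge','spanner','driver','flask','cup'):
        for m in masks_of(l,c)[:4]:
            p=cloud(c,m['region'])
            print(n,l,round(m['p'],2),np.round(m['xy']),m['region'].sum(),np.round(np.percentile(p,[3,50,97],axis=0),3).tolist() if len(p) else '')
E
```

```text
[ 0.23150026 -0.57992018  0.24044682] [[-9.28810816e-01 -3.70553163e-01 -9.06573642e-04]
 [-3.70554263e-01  9.28808567e-01  2.04539194e-03]
 [ 8.41069113e-05  2.23571688e-03 -9.99997497e-01]] [ 0.03749507 -0.63925659 -0.30894459]
top dock 0.67 [260. 227.] 5341 [[0.411, -0.075, 0.0], [0.532, 0.041, 0.007], [0.76, 0.136, 0.025]]
top tray 0.94 [271. 179.] 1616 [[0.618, -0.059, 0.008], [0.669, 0.006, 0.023], [0.747, 0.069, 0.066]]
top weight_a 0.69 [263. 154.] 114 [[0.71, 0.008, 0.023], [0.726, 0.023, 0.028], [0.742, 0.037, 0.034]]
top weight_a 0.65 [285. 117.] 128 [[0.84, -0.061, 0.002], [0.855, -0.043, 0.015], [0.871, -0.028, 0.022]]
top weight_a 0.42 [282. 162.] 150 [[0.694, -0.053, 0.014], [0.709, -0.036, 0.028], [0.727, -0.018, 0.034]]
top disc_small 0.71 [213. 226.] 334 [[0.51, 0.162, 0.005], [0.536, 0.185, 0.015], [0.563, 0.212, 0.04]]
top disc_big 0.96 [144. 226.] 1122 [[0.492, 0.335, 0.007], [0.539, 0.382, 0.015], [0.586, 0.43, 0.021]]
top gauge 0.85 [429. 193.] 1113 [[0.561, -0.487, 0.014], [0.606, -0.444, 0.033], [0.675, -0.396, 0.04]]
top spanner 0.75 [314. 185.] 410 [[0.563,
[... 1641 characters left out ...]
9.] 548 [[0.556, -0.481, 0.005], [0.6, -0.431, 0.032], [0.679, -0.396, 0.038]]
side spanner 0.6 [293. 213.] 244 [[0.558, -0.143, -0.002], [0.63, -0.112, 0.005], [0.71, -0.086, 0.009]]
side driver 0.63 [235. 358.] 469 [[0.354, 0.332, 0.012], [0.368, 0.389, 0.022], [0.384, 0.486, 0.027]]
side driver 0.28 [255. 224.] 1066 [[0.617, -0.051, 0.012], [0.648, 0.023, 0.033], [0.738, 0.078, 0.064]]
side flask 0.68 [155. 285.] 882 [[0.649, 0.369, 0.002], [0.662, 0.399, 0.074], [0.692, 0.419, 0.13]]
side cup 0.89 [406. 204.] 417 [[0.314, -0.397, -0.002], [0.345, -0.347, 0.036], [0.373, -0.331, 0.059]]
side cup 0.48 [290. 214.] 280 [[0.554, -0.143, -0.003], [0.634, -0.113, 0.005], [0.715, -0.086, 0.009]]
```

Run:
```python
from h import *
c=capture('top');save(c,'crop.png',(190,90,350,290),3)
h=cv2.cvtColor(c['frame'],cv2.COLOR_RGB2HSV)
for n in('top','side'):
    c=capture(n) ;h=cv2.cvtColor(c['frame'],cv2.COLOR_RGB2HSV)
    for nm,lo,hi,z in(('green',40,85,.006),('yellow',22,34,.026),('blue',95,125,None)):
        m=cv2.inRange(h,(lo,80,50),(hi,255,255))
        k,l,st,ce=cv2.connectedComponentsWithStats(m)
        for i in np.argsort(-st[1:,4])[:2]+1:
            v,u=np.nonzero(l==i)
            p=pts(c,np.c_[u,v],z)
            if z is None:p=p[c['z_map'][v,u]>0]
            r=cv2.minAreaRect((p[:,:2]*1000).astype(np.float32))
            print(n,nm,st[i],np.round(r[0],1),np.round(r[1],1),round(r[2],2),np.round(np.percentile(p[:,2],[3,50,97]),3))
    if n=='top':
        for w in masks_of('weight_a',c)[:3]:
            v,u=np.nonzero(w['region']);print(np.round(cv2.minEnclosingCircle((pts(c,np.c_[u,v],.029)[:,:2]*1000).astype(np.float32)),1) if 0 else cv2.minEnclosingCircle((pts(c,np.c_[u,v],.029)[:,:2]*1000).astype(np.float32)), w['p'])
```

```text
top green [ 221  205   69   69 2993] [491.8  55.3] [167.2 168.1] 74.43 [0.006 0.006 0.006]
top green [  41   91   50   39 1265] [898.7 618.7] [126.9  93.7] 72.82 [0.006 0.006 0.006]
top yellow [ 305   72   81   53 3097] [ 900.  -220.9] [136.3 226.9] 5.6 [0.026 0.026 0.026]
top yellow [235 192  59  25 706] [590.   27.4] [170.4  35.7] 74.49 [0.026 0.026 0.026]
top blue [ 245  147   53   54 1399] [684.4   5. ] [134.  135.3] 74.44 [0.006 0.025 0.066]
((724.6886596679688, 23.293424606323242), 19.79360008239746) 0.69
((682.4508666992188, 3.2348294258117676), 86.9505615234375) 0.56
((849.62158203125, -44.11104965209961), 19.03767204284668) 0.49
side green [ 249  234   80   57 2456] [494.3  54.7] [167.9 169.2] 74.82 [0.006 0.006 0.006]
side green [  26  259   49   38 1049] [969.4 560.4] [131.4 100.4] 72.89 [0.006 0.006 0.006]
side yellow [ 219  141   63   49 1334] [ 903.1 -222.3] [171.7 277.6] 5.59 [0.026 0.026 0.026]
side yellow [241 223  54  32 682] [585.7  35.5] [179.2  53.6] 75.21 [0.026 0.026 0.026]
side blue [ 224  201   57   40 1088] [687.8 -17.7] [176.  147.7] 73.9 [0.011 0.033 0.064]
```

View pics/crop.png

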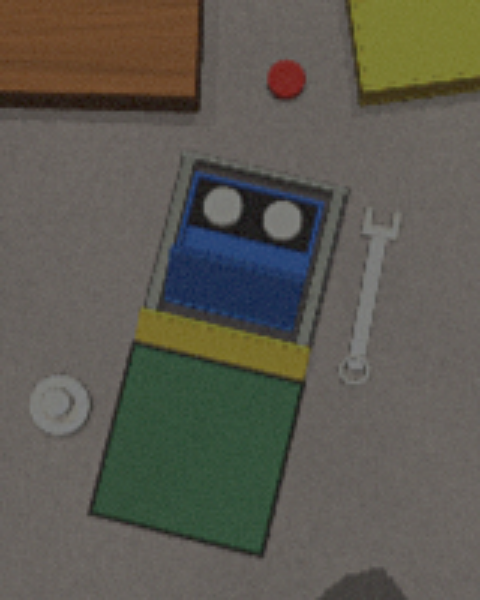

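View pics/side0.png

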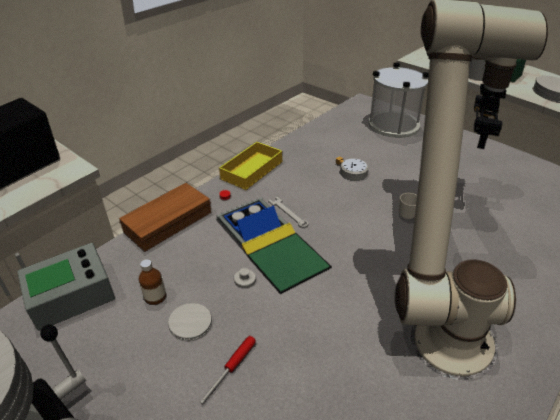

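The top crop shows the tray with both grey weights at crop (222,207) and (282,220), i.e. full-picture (264,159) and (284,163). The lip is at (264,205) and the mat at (256,240). The red look-alike at crop (286,78), full (285,116), lies outside the dock and stays untouched. Among the three weight-like discs, the two in the holder fit because they are grey and in the tray. The side picture confirms the layout. Dock yaw is about -15.5°.

Plan: pinch the leaning wall with one finger hooked behind it.

Request:
drive_tool:
  rows:
    - [30,23.3,29,0,0,0,0.046]
    - [30,23.3,29,0,0,0,0.046]
    - [30,23.3,29,0,0,0,0.046]
    - [30,23.3,29,0,0,0,0.046]
    - [30,23.3,29,0,0,0,0.046]

```text
time_s: 1.72
tcp_pos: [0.349, -0.4341, 0.2417]
ee_rot: [[-0.819, -0.574, 0.0], [-0.574, 0.819, -0.0], [-0.0, -0.0, -1.0]]
wrist_force: [-0.0, -0.6, -0.5]
gripper_width: 0.707
gripper_force: 0.0
```

Request:
drive_tool:
  rows:
    - [30,23.3,29,0,0,0,0.046]
    - [30,23.3,29,0,0,0,0.046]
    - [30,23.3,29,0,0,0,0.046]
    - [30,23.3,29,0,0,0,0.046]
    - [30,23.3,29,0,0,0,0.046]

```text
time_s: 2.13
tcp_pos: [0.4656, -0.2888, 0.2419]
ee_rot: [[-0.666, -0.746, 0.001], [-0.746, 0.666, -0.0], [-0.0, -0.001, -1.0]]
wrist_force: [1.0, -0.5, 0.0]
gripper_width: 0.345
gripper_force: 0.0
```

Request:
drive_tool:
  rows:
    - [30,23.3,29,0,0,0,0.046]
    - [30,23.3,29,0,0,0,0.046]
    - [30,23.3,29,0,0,0,0.046]
    - [30,23.3,29,0,0,0,0.046]
    - [30,23.3,29,0,0,0,0.046]

```text
time_s: 2.55
tcp_pos: [0.5821, -0.1438, 0.2418]
ee_rot: [[-0.478, -0.878, 0.0], [-0.878, 0.478, -0.0], [-0.0, -0.0, -1.0]]
wrist_force: [-0.2, -1.5, -0.9]
gripper_width: 0.303
gripper_force: 0.0
```

Request:
drive_tool:
  rows:
    - [30,23.3,29,0,0,0,0.046]
    - [30,23.3,29,0,0,0,0.046]
    - [30,23.3,29,0,0,0,0.046]
    - [30,23.3,29,0,0,0,0.046]
    - [30,0,0,0,0,0,0]

```text
time_s: 2.97
tcp_pos: [0.6777, -0.0244, 0.24]
ee_rot: [[-0.305, -0.952, 0.001], [-0.952, 0.305, 0.001], [-0.001, -0.001, -1.0]]
wrist_force: [-0.4, 0.1, 0.0]
gripper_width: 0.297
gripper_force: 0.0
```

Request:
drive_tool:
  rows:
    - [30,3,4,-6,0,0,0.04]
    - [30,3,4,-6,0.0272,0.0981,0]
    - [30,3,4,-6,0.0272,0.0981,0]
    - [30,3,4,-6,0.0272,0.0981,0]
    - [30,3,4,-6,0.0272,0.0981,0]

```text
time_s: 3.38
tcp_pos: [0.6897, -0.0093, 0.2124]
ee_rot: [[-0.273, -0.882, -0.384], [-0.962, 0.251, 0.107], [0.002, 0.399, -0.917]]
wrist_force: [1.1, -0.0, -0.2]
gripper_width: 0.302
gripper_force: 0.0
```

Request:
drive_tool:
  rows:
    - [30,3,4,-6,0.0272,0.0981,0]
    - [30,3,0,-6,0.0272,0.0981,0]
    - [30,0,0,0,0,0,0]

```text
time_s: 3.63
tcp_pos: [0.696, -0.0059, 0.1893]
ee_rot: [[-0.275, -0.778, -0.565], [-0.962, 0.226, 0.156], [0.007, 0.586, -0.81]]
wrist_force: [-0.2, -0.1, -4.8]
gripper_width: 0.302
gripper_force: 0.0
```

Run:
```python
from h import *
s=sense();c=capture('wrist');print(s['tcp_pos'],s['joints'])
save(c,'w1.png')
T=np.eye(4);T[:3,:3]=s['ee_rot'];T[:3,3]=s['tcp_pos']
W=T@np.array(c['T_tool_cam']);c['R']=W[:3,:3].T;c['t']=-W[:3,:3].T@W[:3,3]
h=cv2.cvtColor(c['frame'],cv2.COLOR_RGB2HSV)
ex=np.array([.9636,-.2672,0]);ey=np.array([.2672,.9636,0])
for nm,lo,hi in(('green',40,85),('yellow',22,34),('blue',95,125)):
    m=cv2.inRange(h,(lo,80,40),(hi,255,255))
    p=cloud(c,m>0)
    if len(p):
        q=(p-[.6751,.0042,.006])@np.c_[ex,ey,[0,0,1]]
        print(nm,len(p),np.round(np.percentile(q,[1,5,50,95,99],axis=0)*1e3,1).tolist())
        if nm=='blue':
            t=q[(q[:,2]>.050)&(q[:,2]<.075)];print('top',np.round(np.percentile(t,[2,50,98],axis=0)*1e3,1).tolist())
            t=t*1e3;print('edge angle',np.polyfit(t[:,1],t[:,0],1))
for w in masks_of('weight_a',c)[:3]:
    p=cloud(c,w['region']);q=(p-[.6751,.0042,.006])@np.c_[ex,ey,[0,0,1]];print(w['p'],w['xy'],np.round(np.median(q,0)*1e3,1))
```

```text
[ 0.69595015 -0.00591816  0.189324  ] [   6.99612336   50.230343     41.93316187  -14.25232896 -114.81004077
  -25.19887911]
green 13744 [[-269.6, -82.9, -0.0], [-260.2, -77.3, 0.4], [-173.7, -7.8, 1.5], [-109.7, 72.8, 2.4], [-105.1, 80.7, 2.9]]
yellow 1140 [[-98.1, -84.2, 2.1], [-96.0, -81.5, 3.5], [-79.6, -48.3, 15.6], [-69.4, -14.7, 21.4], [79.7, -9.8, 231.8]]
blue 11584 [[-55.4, -63.6, 2.0], [-36.8, -61.6, 4.6], [-8.3, -15.8, 6.3], [72.8, 41.3, 60.0], [73.7, 52.5, 62.3]]
top [[-23.1, -62.2, 51.8], [-12.6, -14.9, 58.5], [-8.3, 41.6, 61.8]]
edge angle [ 8.78956929e-03 -1.30648594e+01]
0.95 [134.0, 178.0] [ 47.  -29.9  23.6]
0.88 [141.6, 237.9] [46.6 21.4 23.5]
```

View pics/w1.png

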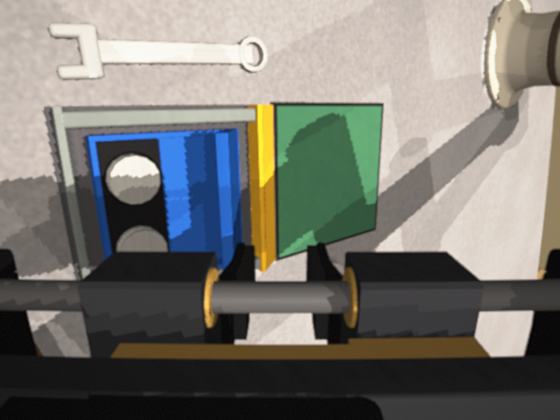

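The wrist picture shows the tray's wall strip at columns 185–240, the weights at (134,178) and (141,238), and the lip at column 265. The tray sits about 8.5 mm behind the dock origin. I approach along the wall.

Request:
drive_tool:
  rows:
    - [30,-0.9,2.3,-30,0,0,0]
    - [30,-0.9,2.4,-30,0,0,0]
    - [30,0,0,-20,0,0,0]
    - [30,0,0,0,0,0,0]
    - [30,0,0,0,0,0,0]

```text
time_s: 4.15
tcp_pos: [0.6932, -0.0008, 0.1217]
ee_rot: [[-0.272, -0.789, -0.551], [-0.962, 0.225, 0.152], [0.004, 0.572, -0.82]]
wrist_force: [0.0, 0.4, 1.8]
gripper_width: 0.303
gripper_force: 0.0
```

Request:
drive_tool:
  rows:
    - [30,0,0,-14,0,0,0]
    - [30,-5.5,1.5,-8.2,0,0,0]
    - [30,-5.5,1.5,-8.2,0,0,0]
    - [30,-5.5,1.5,-8.2,0,0,0]
    - [30,0,0,0,0,0,0]

```text
time_s: 4.57
tcp_pos: [0.6765, 0.0041, 0.0815]
ee_rot: [[-0.272, -0.788, -0.552], [-0.962, 0.225, 0.153], [0.003, 0.573, -0.82]]
wrist_force: [0.4, -0.2, 0.5]
gripper_width: 0.299
gripper_force: 0.0
```

Request:
drive_tool:
  rows:
    - [30,-5.5,1.5,-8.2,0,0,0]
    - [30,-5.5,1.5,-8.2,0,0,0]
    - [30,-5.5,1.5,-8.2,0,0,0]
    - [30,0,0,0,0,0,0]

```text
time_s: 4.9
tcp_pos: [0.6602, 0.0085, 0.0567]
ee_rot: [[-0.272, -0.788, -0.553], [-0.962, 0.225, 0.153], [0.003, 0.573, -0.819]]
wrist_force: [-0.7, -0.1, 0.0]
gripper_width: 0.299
gripper_force: 0.0
```

Run:
```python
from h import *
c=capture('side');save(c,'s2.png',(190,140,330,260),5)
```

```text
(no output)
```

View pics/s2.png

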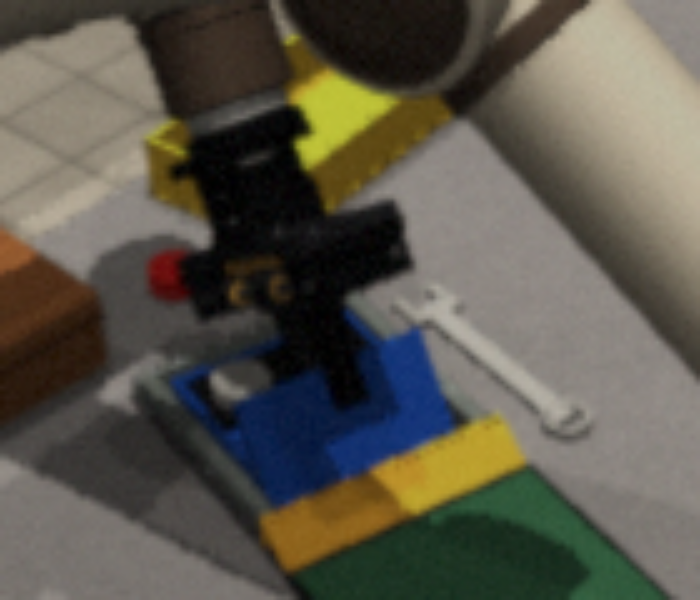

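The side crop shows one finger in front of the leaning wall at (350,385) and the other hidden behind it, with no contact. I go the last 6 mm and close.

Request:
drive_tool:
  rows:
    - [30,-4,1.1,-5,0,0,0]
    - [0,0,0,0,0,0,0]
    - [0,0,0,0,0,0,0]
    - [0,0,0,0,0,0,0]
    - [0,0,0,0,0,0,0]

```text
time_s: 5.37
tcp_pos: [0.6553, 0.0098, 0.0531]
ee_rot: [[-0.271, -0.785, -0.557], [-0.963, 0.223, 0.153], [0.004, 0.577, -0.816]]
wrist_force: [-6.7, 2.1, 6.2]
gripper_width: 0.113
gripper_force: 30.0
```

Request:
drive_tool:
  rows:
    - [0,0,0,0,0,0,0]
    - [0,0,0,0,0,0,0]

```text
time_s: 5.53
tcp_pos: [0.6553, 0.0098, 0.0531]
ee_rot: [[-0.271, -0.786, -0.556], [-0.963, 0.223, 0.153], [0.004, 0.577, -0.817]]
wrist_force: [-4.9, 2.6, 5.4]
gripper_width: 0.11
gripper_force: 30.0
```

Request:
drive_tool:
  rows:
    - [0,2.0,-0.6,4.1,0.0117,0.042,0]
    - [0,2.2,-0.6,4.0,0.0117,0.042,0]
    - [0,2.4,-0.7,3.9,0.0117,0.042,0]
    - [0,2.6,-0.7,3.8,0.0117,0.042,0]

```text
time_s: 5.87
tcp_pos: [0.665, 0.0073, 0.0684]
ee_rot: [[-0.27, -0.676, -0.685], [-0.963, 0.193, 0.189], [0.004, 0.711, -0.703]]
wrist_force: [-4.5, 1.8, 2.1]
gripper_width: 0.11
gripper_force: 30.0
```

Request:
drive_tool:
  rows:
    - [0,2.7,-0.7,3.6,0.0117,0.042,0]
    - [0,2.9,-0.8,3.4,0.0117,0.042,0]
    - [0,0,0,0,0,0,0]
    - [0,0,0,0,0,0,0]

```text
time_s: 6.2
tcp_pos: [0.6712, 0.0051, 0.0749]
ee_rot: [[-0.27, -0.617, -0.74], [-0.963, 0.177, 0.204], [0.005, 0.767, -0.641]]
wrist_force: [-3.4, 0.3, 3.5]
gripper_width: 0.109
gripper_force: 30.0
```

Run:
```python
from h import *
c=capture('side');save(c,'s3.png',(190,140,330,260),5)
```

```text
(no output)
```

View pics/s3.png

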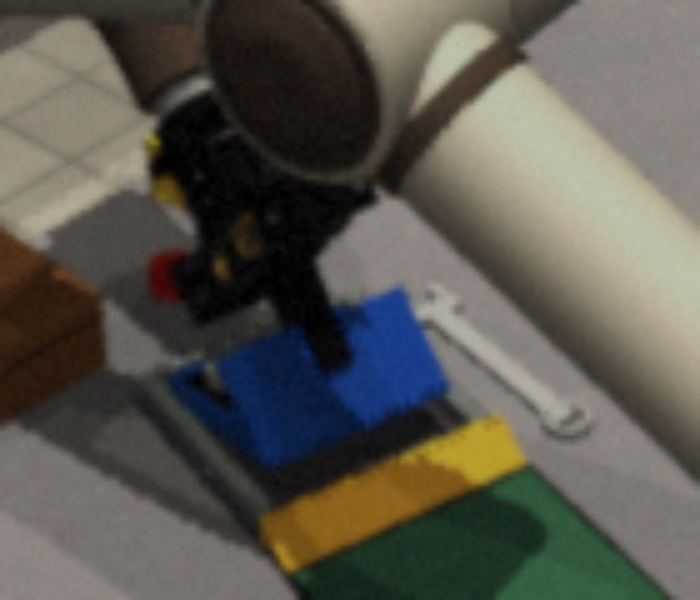

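The side crop shows the front lifted clear of the lip (dark gap between the tray foot at (300,470) and the lip at (300,520)), with the rear still in the dock. Now I draw it forward at this tilt.

Request:
drive_tool:
  rows:
    - [0,-5,1.4,0,0,0,0]
    - [0,-7.7,2.1,0,0,0,0]
    - [0,-7.7,2.1,0,0,0,0]
    - [0,-7.7,2.1,0,0,0,0]

```text
time_s: 6.58
tcp_pos: [0.6447, 0.0128, 0.0737]
ee_rot: [[-0.273, -0.624, -0.732], [-0.962, 0.18, 0.205], [0.004, 0.761, -0.649]]
wrist_force: [2.6, -0.4, 0.1]
gripper_width: 0.113
gripper_force: 30.1
```

Request:
drive_tool:
  rows:
    - [0,-7.7,2.1,0,0,0,0]
    - [0,-7.7,2.1,0,0,0,0]
    - [0,-7.7,2.1,0,0,0,0]
    - [0,0,0,0,0,0,0]
    - [0,0,0,0,0,0,0]

```text
time_s: 7.0
tcp_pos: [0.6203, 0.0195, 0.0746]
ee_rot: [[-0.271, -0.619, -0.737], [-0.962, 0.178, 0.205], [0.004, 0.765, -0.644]]
wrist_force: [-0.0, 1.0, 2.1]
gripper_width: 0.113
gripper_force: 30.0
```

Run:
```python
from h import *
s=sense();print(s['joints'],s['moment'])
c=capture('side');save(c,'s4.png',(190,140,330,260),5)
```

```text
[   7.74080093   54.61722802   29.1755512   -18.89566649 -110.95456537
  -22.78691038] [-0.26336244 -1.6095075  -0.21146151]
```

View pics/s4.png

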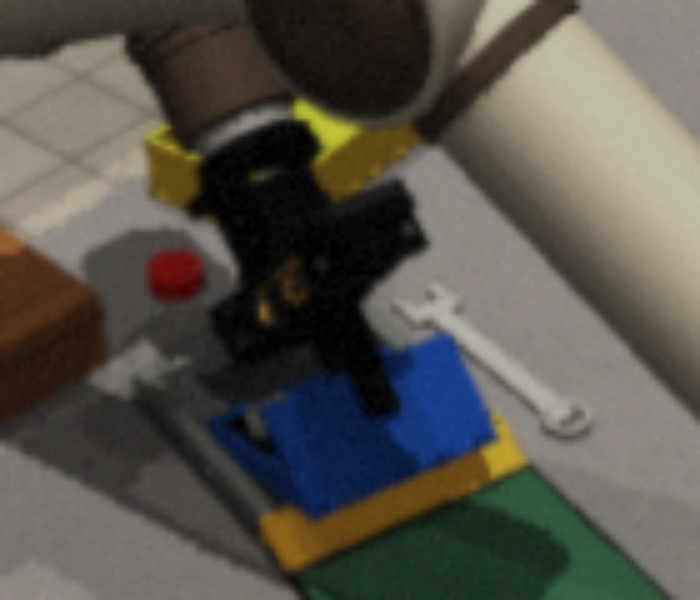

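The side crop shows the tray's toe resting just above the lip at about (320,510), the wall held and the rear in the dock. Next I level it gently while the heel rises.

Request:
drive_tool:
  rows:
    - [0,-1.9,0.5,0,-0.0086,-0.0308,0]
    - [0,-1.9,0.5,0,-0.0086,-0.0308,0]
    - [0,-1.9,0.5,0,-0.0086,-0.0308,0]
    - [0,-1.9,0.5,0,-0.0086,-0.0308,0]
    - [0,0,0,0,0,0,0]

```text
time_s: 7.47
tcp_pos: [0.6124, 0.0217, 0.0739]
ee_rot: [[-0.272, -0.708, -0.652], [-0.962, 0.203, 0.181], [0.004, 0.677, -0.736]]
wrist_force: [-0.4, -0.6, -5.1]
gripper_width: 0.114
gripper_force: 30.0
```

Request:
drive_tool:
  rows:
    - [0,-1.9,0.5,0,-0.0086,-0.0308,0]
    - [0,-1.9,0.5,0,-0.0086,-0.0308,0]
    - [0,0,0,0,0,0,0]
    - [0,0,0,0,0,0,0]

```text
time_s: 7.8
tcp_pos: [0.6082, 0.0224, 0.0731]
ee_rot: [[-0.273, -0.745, -0.609], [-0.962, 0.214, 0.169], [0.004, 0.632, -0.775]]
wrist_force: [0.3, -0.7, -4.6]
gripper_width: 0.117
gripper_force: 30.0
```

Run:
```python
from h import *
s=sense();print(s['joints'],s['moment'])
c=capture('side');save(c,'s5.png',(190,140,330,260),5)
```

```text
[  9.41943947  48.06755407  19.05003255 -15.55797644 -97.16818093
 -22.20741429] [-0.42218544 -1.77737118 -0.02061935]
```

View pics/s5.png

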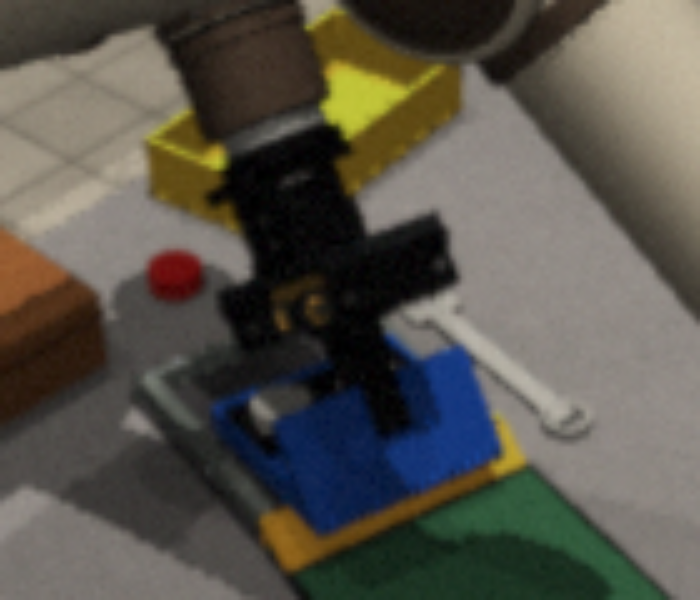

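Request:
drive_tool:
  rows:
    - [0,0,0,3,0,0,0]
    - [0,-5,1.3,3,0,0,0]
    - [0,-7.7,2.1,2,0,0,0]
    - [0,-7.7,2.1,0,0,0,0]
    - [0,-7.7,2.1,0,0,0,0]

```text
time_s: 8.27
tcp_pos: [0.5797, 0.0301, 0.0822]
ee_rot: [[-0.272, -0.747, -0.607], [-0.962, 0.214, 0.168], [0.004, 0.63, -0.777]]
wrist_force: [0.5, -0.1, -6.2]
gripper_width: 0.115
gripper_force: 30.0
```

Request:
drive_tool:
  rows:
    - [0,-7.7,2.1,0,0,0,0]
    - [0,-7.7,2.1,0,0,0,0]
    - [0,0,0,0,0,0,0]

```text
time_s: 8.52
tcp_pos: [0.5634, 0.0347, 0.0827]
ee_rot: [[-0.271, -0.746, -0.608], [-0.962, 0.213, 0.168], [0.004, 0.631, -0.776]]
wrist_force: [-1.0, -1.0, -5.6]
gripper_width: 0.111
gripper_force: 30.0
```

Run:
```python
from h import *
s=sense();print(s['joints'],s['moment'])
c=capture('side');save(c,'s6.png',(190,140,330,260),5)
h=cv2.cvtColor(c['frame'],cv2.COLOR_RGB2HSV)
t=masks_of('tray',c)[0]['region']
p=cloud(c,t);q=(p-[.6751,.0042,.006])@np.c_[[.9636,-.2672,0],[.2672,.9636,0],[0,0,1]]*1e3
k=q[q[:,1]>55];print(np.round(k[::6],0).tolist())
```

```text
[ 10.93271186  43.64537722  11.28533272 -16.31110889 -93.55861505
 -22.47968255] [-0.53006863 -1.98801988 -0.0030987 ]
[[-24.0, 63.0, 38.0], [-34.0, 58.0, 39.0], [-38.0, 57.0, 37.0], [-45.0, 61.0, 40.0], [-114.0, 56.0, 88.0], [-47.0, 59.0, 37.0], [-111.0, 57.0, 83.0], [-55.0, 66.0, 43.0], [-114.0, 68.0, 87.0], [-44.0, 68.0, 31.0], [-62.0, 57.0, 40.0], [-115.0, 57.0, 79.0], [-64.0, 65.0, 41.0], [-118.0, 65.0, 81.0], [-59.0, 66.0, 34.0], [-110.0, 67.0, 72.0], [-55.0, 67.0, 27.0], [-75.0, 58.0, 37.0], [-125.0, 59.0, 75.0], [-78.0, 66.0, 40.0], [-121.0, 64.0, 71.0], [-80.0, 68.0, 39.0], [-126.0, 67.0, 72.0], [-79.0, 68.0, 34.0], [-125.0, 66.0, 67.0], [-84.0, 67.0, 33.0], [-126.0, 67.0, 65.0], [-92.0, 68.0, 36.0], [-127.0, 65.0, 61.0], [-101.0, 67.0, 38.0], [-132.0, 65.0, 61.0], [-107.0, 67.0, 40.0], [-133.0, 62.0, 56.0], [-120.0, 68.0, 45.0], [-137.0, 58.0, 54.0], [-133.0, 69.0, 53.0], [-114.0, 68.0, 33.0], [-141.0, 64.0, 52.0], [-136.0, 68.0, 47.0], [-128.0, 67.0, 36.0], [-147.0, 58.0, 46.0], [-149.0, 59.0, 45.0], [-147.0, 62.0, 41.0], [-149.0, 63.0, 39.0], [-152.0, 65.0, 39.0], [-154.0, 60.0, 33.0]]
```

View pics/s6.png

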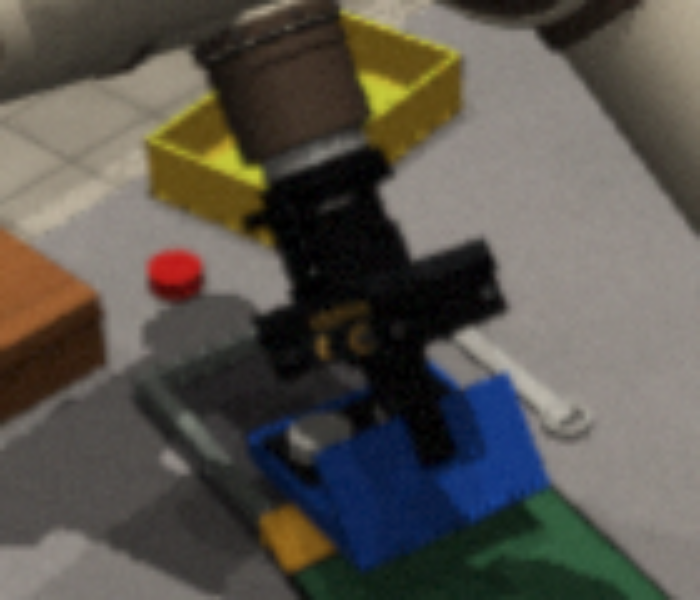

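The side crop shows the tray held nearly level, straddling the lip, both weights seated (one visible at (320,435)), and the rear still over the dock. I raise it slightly and carry on.

Request:
drive_tool:
  rows:
    - [0,0,0,4,0,0,0]
    - [0,-5,1.4,2,0,0,0]
    - [0,-7.7,2.1,0,0,0,0]
    - [0,-7.7,2.1,0,0,0,0]
    - [0,-7.7,2.1,0,0,0,0]

```text
time_s: 9.03
tcp_pos: [0.5362, 0.042, 0.0882]
ee_rot: [[-0.272, -0.747, -0.607], [-0.962, 0.214, 0.168], [0.004, 0.63, -0.777]]
wrist_force: [-0.0, -0.3, -5.6]
gripper_width: 0.109
gripper_force: 30.0
```

Request:
drive_tool:
  rows:
    - [0,-7.7,2.1,0,0,0,0]
    - [0,-7.7,2.1,0,0,0,0]
    - [0,-7.7,2.1,0,0,0,0]
    - [0,-7.7,2.1,0,0,0,0]
    - [0,-7.7,2.1,0,0,0,0]

```text
time_s: 9.45
tcp_pos: [0.4979, 0.0525, 0.0883]
ee_rot: [[-0.272, -0.747, -0.606], [-0.962, 0.214, 0.168], [0.004, 0.629, -0.777]]
wrist_force: [0.4, 0.0, -5.9]
gripper_width: 0.11
gripper_force: 30.0
```

Request:
drive_tool:
  rows:
    - [0,-7.7,2.1,0,0,0,0]
    - [0,-7.7,2.1,0,0,0,0]
    - [0,-7.7,2.1,0,0,0,0]
    - [0,-7.7,2.1,0,0,0,0]
    - [0,0,0,0,0,0,0]

```text
time_s: 9.87
tcp_pos: [0.4661, 0.0611, 0.0885]
ee_rot: [[-0.272, -0.746, -0.608], [-0.962, 0.213, 0.168], [0.004, 0.631, -0.776]]
wrist_force: [1.2, -0.3, -5.6]
gripper_width: 0.116
gripper_force: 30.0
```

Run:
```python
from h import *
s=sense();print(s['joints'],s['moment'])
c=capture('side');save(c,'s7.png',(200,150,340,270),5)
```

```text
[ 14.8091179   35.71943562  -3.7918753  -18.59041998 -85.7889971
 -23.34399671] [-0.53797017 -1.8912813   0.05009072]
```

View pics/s7.png

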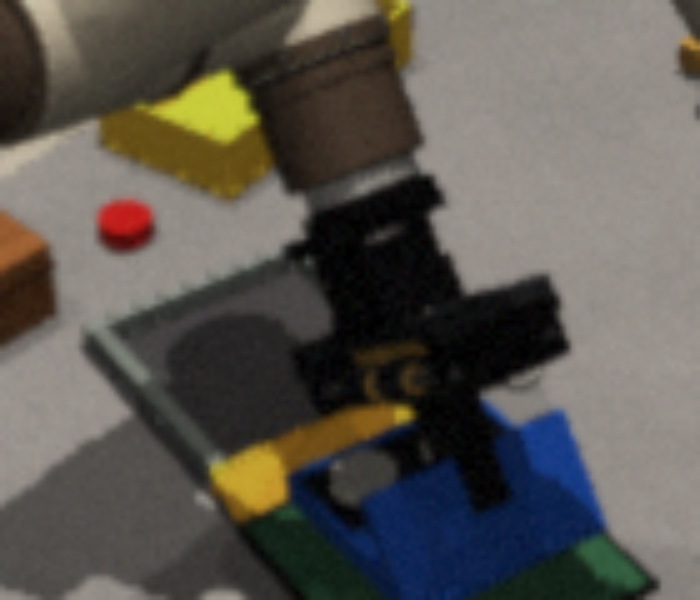

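The side crop shows the tray fully past the lip and over the mat, both weights seated (one at (360,475)). I level and lower it.

Request:
drive_tool:
  rows:
    - [0,-0.7,0.5,-7,-0.0061,-0.0218,0]
    - [0,-0.7,0.5,-7,-0.0061,-0.0218,0]
    - [0,-0.7,0.5,-7,-0.0061,-0.0218,0]
    - [0,0,0,-4,0,0,0]
    - [0,0,0,-3,0,0,0]

```text
time_s: 10.33
tcp_pos: [0.4659, 0.0621, 0.0599]
ee_rot: [[-0.272, -0.786, -0.555], [-0.962, 0.225, 0.153], [0.004, 0.575, -0.818]]
wrist_force: [1.5, 0.0, -5.0]
gripper_width: 0.113
gripper_force: 30.0
```

Request:
drive_tool:
  rows:
    - [0,0,0,-2,0,0,0]
    - [0,0,0,-2,0,0,0]
    - [0,0,0,-1,0,0,0]
    - [0,0,0,0,0,0,0]
    - [0,0,0,0,0,0,0]

```text
time_s: 10.75
tcp_pos: [0.466, 0.0621, 0.0551]
ee_rot: [[-0.272, -0.787, -0.554], [-0.962, 0.225, 0.154], [0.004, 0.575, -0.818]]
wrist_force: [-0.5, 0.6, -5.7]
gripper_width: 0.112
gripper_force: 30.0
```

Request:
drive_tool:
  rows:
    - [0,0,0,-1,0,0,0]
    - [0,0,0,-1,0,0,0]
    - [0,0,0,0,0,0,0]

```text
time_s: 11.0
tcp_pos: [0.466, 0.0622, 0.0533]
ee_rot: [[-0.272, -0.787, -0.554], [-0.962, 0.225, 0.153], [0.004, 0.575, -0.818]]
wrist_force: [-0.8, 0.1, -4.5]
gripper_width: 0.114
gripper_force: 30.0
```

Run:
```python
from h import *
s=sense();print(s['tcp_pos'],s['wrist_force'],s['moment'])
```

```text
[0.4659528  0.06215526 0.05329172] [-0.77340482  0.14957568 -4.47804942] [-0.4451054  -1.70153852  0.02328189]
```

One more millimetre, then release slowly to the same opening as at entry.

Request:
drive_tool:
  rows:
    - [0,0,0,-1,0,0,0]
    - [0,0,0,0,0,0,0]
    - [15,0,0,0,0,0,0]
    - [22,0,0,0,0,0,0]
    - [28,0,0,0,0,0,0]

```text
time_s: 11.42
tcp_pos: [0.4661, 0.0622, 0.0526]
ee_rot: [[-0.272, -0.787, -0.554], [-0.962, 0.225, 0.153], [0.004, 0.574, -0.819]]
wrist_force: [0.5, 0.3, -0.6]
gripper_width: 0.222
gripper_force: 0.0
```

Request:
drive_tool:
  rows:
    - [28,0,0,0,0,0,0]
    - [28,0,0,0,0,0,0]
    - [28,0,0,0,0,0,0]

```text
time_s: 11.67
tcp_pos: [0.4659, 0.0622, 0.0522]
ee_rot: [[-0.272, -0.787, -0.554], [-0.962, 0.225, 0.153], [0.004, 0.575, -0.818]]
wrist_force: [0.8, 0.0, -0.8]
gripper_width: 0.273
gripper_force: 0.0
```

Request:
drive_tool:
  rows:
    - [28,5.5,-1.5,8.2,0,0,0]
    - [28,5.5,-1.5,8.2,0,0,0]
    - [28,5.5,-1.5,8.2,0,0,0]
    - [28,5.5,-1.5,8.2,0,0,0]
    - [28,5.5,-1.5,8.2,0,0,0]

```text
time_s: 12.08
tcp_pos: [0.4943, 0.0545, 0.0944]
ee_rot: [[-0.272, -0.787, -0.553], [-0.962, 0.225, 0.154], [0.003, 0.574, -0.819]]
wrist_force: [-0.0, 0.1, -0.0]
gripper_width: 0.279
gripper_force: 0.0
```

Request:
drive_tool:
  rows:
    - [28,5.5,-1.5,8.2,0,0,0]
    - [28,5.5,-1.5,20,0,0,0]
    - [28,25,-6,30,0,0,0]
    - [28,35,-9,20,0,0,0]
    - [28,35,-9,20,0,0,0]

```text
time_s: 12.5
tcp_pos: [0.6004, 0.0272, 0.1946]
ee_rot: [[-0.272, -0.788, -0.552], [-0.962, 0.224, 0.153], [0.003, 0.573, -0.819]]
wrist_force: [1.3, 0.5, -0.6]
gripper_width: 0.279
gripper_force: 0.0
```

Request:
drive_tool:
  rows:
    - [28,35,-9,20,0,0,0]
    - [28,35,-9,20,0,0,0]
    - [28,0,0,0,0,0,0]

```text
time_s: 12.75
tcp_pos: [0.6757, 0.0072, 0.2334]
ee_rot: [[-0.275, -0.792, -0.545], [-0.961, 0.228, 0.154], [0.002, 0.566, -0.825]]
wrist_force: [-1.0, -0.1, 1.3]
gripper_width: 0.28
gripper_force: 0.0
```

Run:
```python
from h import *
A=np.c_[[.9636,-.2672,0],[.2672,.9636,0],[0,0,1]]
s=sense();print(s['tcp_pos'],s['wrist_force'])
for n in('top','side'):
    c=capture(n);h=cv2.cvtColor(c['frame'],cv2.COLOR_RGB2HSV)
    if n=='top':save(c,'end.png',(190,130,350,290),3)
    m=cv2.inRange(h,(95,80,50),(125,255,255));k,l,st,_=cv2.connectedComponentsWithStats(m)
    p=cloud(c,l==1+np.argmax(st[1:,4]));r=cv2.minAreaRect((p[:,:2]*1000).astype(np.float32))
    q=(p-[.492,.0553,.006])@A*1e3;print(n,np.round(r[0]),np.round(r[1]),r[2],np.round(np.percentile(q,[2,50,98],axis=0)).tolist())
    for w in masks_of('weight_a',c)[:3]:
        q=(cloud(c,w['region'])-[.492,.0553,.006])@A*1e3;print(' w',round(w['p'],2),w['xy'],np.round(np.median(q,0),1))
    for b in('disc_small','spanner','disc_big','gauge','driver','flask','cup'):
        for w in masks_of(b,c)[:1]:print(b,np.round(w['xy']),end=' ')
    print()
```

```text
[0.67571675 0.00718259 0.23342762] [-1.01870596 -0.05903734  1.25986556]
top [498.  33.] [ 88. 110.] 75.09310150146484 [[-31.0, -63.0, -1.0], [8.0, -44.0, 9.0], [66.0, 15.0, 59.0]]
 w 0.55 [268.1, 224.8] [ 37.4 -29.9  22.5]
spanner [314. 181.] gauge [427. 196.] flask [137. 178.] cup [406. 291.] 
side [502.  44.] [158. 156.] 72.5198974609375 [[-62.0, -62.0, -1.0], [-38.0, 10.0, 25.0], [82.0, 68.0, 59.0]]
 w 0.66 [290.0, 258.9] [-33.8  11.9  20.8]
 w 0.6 [271.6, 251.6] [35.  34.8 21.3]
 w 0.56 [288.6, 246.0] [ 34.8 -24.4  21. ]
disc_small [243. 278.] spanner [289. 211.] disc_big [190. 321.] gauge [364. 164.] driver [238. 356.] flask [151. 282.] cup [409. 206.]
```

View pics/end.png

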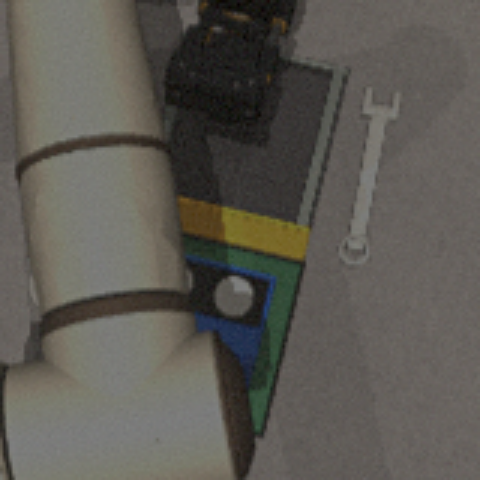

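The end crop shows the tray flat on the mat and square to it, with weight_b in its pocket at (235,297). The weights measured relative to the mat put the tray centre within a few mm. The tracked bystanders are where they were, and the arm is clear.

```bash
python3 -c "
from station import finish_job
print(finish_job())"
```

```text
the job is handed in; nothing more can be done
None
```

The tray is on the green mat, flat, square and centred to within a few mm by camera, with both weights in their pockets and no bystander seen moved. I lifted it by pinching the leaning front wall, with one finger hooked behind it. The job is handed in at about 13 s; no verdict came back.

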